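# Tip the bearing ball out of the divided parts tray

### The arm

A 6-joint arm with a two-finger parallel gripper is mounted at the origin on the work surface. World frame = base frame: x ahead of the robot, y to its left, z up, the work surface at z = 0. Lengths are in mm, angles in rad, forces in N, time in s.
With the tool pointing down it reaches from about 375 to 900 mm from the base axis. Payload 3.1 kg.
Tool frame: the origin (TCP) lies on the centre line of the jaws, within the pads' length; the fingertips stand 11 mm ahead of it and the grasp point (between the pads) lies 8 mm behind it; z points along the fingers, y is the line along which they close (so a half turn about z gives the same grasp; the last joint's range is limited). The gripper opens to 85 mm and grips with 20 to 120 N. Pads are 22 mm wide; open, the fingers measure 114 mm over their backs; the gripper's body (76 mm by 85 mm) begins 54 mm behind the grasp point. The pads swing forward as they close: fully open they stand 13 mm farther back than shut.
Start: joints at [1.163, 0.527, 1.433, -0, 1.181, -0.178], TCP at [141.716, 608.698, 242.31] pointing down, gripper open.
Joint ranges: [-3.08, 3.08], [-0.75, 2.2], [0.22, 2.44], [-1.43, 4.57], [0, 2.65], [-2.85, 2.85]. Speed limits (rad/s): [2.79, 2.79, 3.14, 3.14, 3.14, 3.14].

### API

Orientations are given as a 3x3 rotation matrix whose columns are the frame's x, y, z axes.
In Python, from workcell import * gives the robot as it stands.
- The arm moves only by the tool play_rows, never from a script. Its argument "deltas" is a list of rows, each an object of numbers: "x", "y", "z": the shift along the tool's x, y, z in m; "ax", "ay", "az": the turn, a rotation vector about the tool's x, y, z in degrees; "gripper": the closure, from 0 (fully open) to 1 (shut). In form: [{"x": .., "y": .., "z": .., "ax": .., "ay": .., "az": .., "gripper": ..}, ...]. A call has 1 to 5 rows; each row shifts and turns the commanded pose from where the row before left it, along the tool's axes as they then stand; what a row does not reach is not made up. A row lasts 1/12 s, in which the tool goes at most 41.7 mm and 7.16 degrees, less where a joint would pass 70% of its speed; a pose out of reach is approached as far as the arm can. A call with a gripper value outside its range is refused whole. The fingers move at their own pace and stop on an object; "newtons" is the grip in N (left out, the last holds). Time passes only in rows, so rows that do not move let the fingers close. It gives the time, the measured TCP pose, the force, the opening and the grip force at its end, in the units of the state.
- observe(): the state, without advancing time (a new reading comes with each control period).
- camera(name): name is "scene" or "top" or "wrist"; returns (picture, depth): 420x560x3 uint8, red, green, blue; 420x560 float32, mm along the optical axis (not along the pixel's ray), 0 where there is no reading.
- camera_params(name): a dict with "fx", "fy", "cx", "cy" (pixels), "position" and "orientation" of the camera in the world. Camera axes: x right, y down, z forward; pixel columns grow to the right and rows downward; lengths in mm; the calibration is good to about 2 mm. A picture is of the moment at which its call begins: read the wrist's pose just before it. camera_params takes no time and is no camera call; for the wrist camera it gives the pose at the moment of the call.
- finish_job(): hands the job in; it is judged then, once.
The state is a dict: "t": time; "joint_pos": joint angles; "dq": joint speeds; "joint_torque": joint torques, N m; "tcp_pos": TCP position; "orientation": TCP orientation; "wrist_force": force on the tool from outside, world axes, zero at the start; "wrist_torque": the same for the moment, N m; "opening": opening from 0.0 (shut) to 1.0 (fully open); "finger_force": force on a finger pad.
Only numpy, scipy, OpenCV 4.12 (cv2) and the standard library are available. Lean on these libraries where they do the work, as an engineer would, in place of code of your own. Each camera call takes 0.05 s, during which the arm holds its last target. There are 200 camera calls.

### The job

Pick up the divided parts tray by the handle in its middle and tip it toward the corner spout of the compartment that holds the bearing ball, so that the ball runs out into the steel bowl and the hex nut stays in the tray. Then set the tray back down flat on the bench and let go; do not touch the ball with the gripper, and leave the bowl standing.

Things in the scene. Friction and masses are not known exactly. Their poses are not given: they have to be found in the camera images.
- tray: Grey tray 150 x 150 mm, walls 38 high, 0.34 kg. Origin: centre of underside, z up, x and y along its sides. Dividers on its x and y axes make 4 compartments, floor 4 up. Each outer corner (on the diagonals) has a 43 wide spout climbing 20 deg to a lip 111 from the centre, 20 up. Black grip over the centre: 64 long along x, 18 wide along y, 58 to 88 up; grip it from above across y (40 N is fine).
- bowl: Loose round steel parts bowl, the only bowl: 162 mm across the rim, 45 mm high, inside 126 mm across at the floor and 156 mm at the rim, 0.4 kg. Origin: centre of its underside, z up. It stands on the bench clear of the tray. Nothing else within 100 mm of the tray or bowl is taller than 40 mm.
- ball: Steel bearing ball, 24 mm diameter, 56 g, alone in one compartment of the tray. Origin: its centre. It stays in while the tray is about level and rolls out by its spout when the tray is tipped well over 20 degrees toward that corner (40 is plenty), while the other compartments keep their contents against a divider.
- nut: Steel hex nut, 30 mm across flats, 16 mm thick, about 60 g, lying flat and alone in a compartment next to the ball's. Origin: centre of its underside.
Mind the look-alikes: they are no part of the job. Several things have the shape of the bowl; the one meant has the colours described above. Of the things that look like the tray, take the one that is farthest from the robot's base at the start.

How it is judged (in metres and radians):
On the way, in this order (a step that is already met when the one before it is completed fails the run):
1. the tray is lifted clear of the bench with the ball and the nut still in it (height (world z) of tray above 0.03 m and distance between ball and tray below 0.1 m and x of nut in the frame of tray between -0.078 and 0.078 m and y of nut in the frame of tray between -0.078 and 0.078 m and z of nut in the frame of tray between -0.005 and 0.035 m), for 0.1 s.
2. the ball has been tipped out of the tray and lies in the bowl (horizontal distance between ball and bowl below 0.075 m and z of ball in the frame of bowl between 0 and 0.045 m and distance between ball and tray above 0.1 m), for 0.1 s.
At the end, for the whole second after the job is handed in: The ball lies in the bowl (within 75 mm of its axis, below the rim), the bowl stands upright (within 10 degrees), the nut is still in the tray, and the tray stands released, flat on the bench (within 6 degrees and 8 mm) at any place; tray and ball are at rest (horizontal distance between ball and bowl below 0.075 m and z of ball in the frame of bowl between 0 and 0.045 m and x of nut in the frame of tray between -0.078 and 0.078 m and y of nut in the frame of tray between -0.078 and 0.078 m and z of nut in the frame of tray between -0.005 and 0.035 m and angle between tray's own z axis and vertical below 0.1 rad and height (world z) of tray below 0.008 m and angle between bowl's own z axis and vertical below 0.17 rad and height (world z) of bowl below 0.01 m and linear speed of tray below 0.03 m/s and linear speed of ball below 0.05 m/s); the robot touches nothing.
It fails at once if the gripper's fingers touch the ball (contact force between the fingers and ball above 0.5 N).
It fails at once if the nut leaves the tray (distance between nut and tray above 0.125 m).
It also fails if it takes over 64 s, if anything falls off the work surface, if the arm or the gripper's body presses on something with over 40 N, if the wrist force passes 120 N, or if a joint passes its speed limit or range.

## Working session

There is one attempt and no reset: what is moved stays moved. The work goes in short steps, Python scripts to look and compute and a tool call to move; the robot and the scene stay as the last step left them, time stands still between calls to the robot, and variables do not carry over. Pictures are saved under pics/ and viewed, at most 10 in all, crops included, and the job is handed in when it is done.

Besides the shell and the picture viewer there is one more tool, called after ">>>" as a command line: name --argument value ..., lists and objects as JSON in quotes. play_rows: Moves the arm, as the interface text tells. Its arguments: {"type":"object","properties":{"deltas":{"type":"array","items":{"type":"object","properties":{"x":{"type":"number"},"y":{"type":"number"},"z":{"type":"number"},"ax":{"type":"number"},"ay":{"type":"number"},"az":{"type":"number"},"gripper":{"type":"number"}}}},"newtons":{"type":"number"}},"required":["deltas"]}

```bash
mkdir -p pics; ls
cat > h.py <<'E'
from workcell import *
import numpy as np, cv2
def grab(name,fn=None):
    P=camera_params(name); im,d=camera(name)
    if fn: cv2.imwrite('pics/'+fn,im[:,:,::-1])
    np.savez('/tmp/'+name+'.npz',im=im,d=d)
    return P,im,d
def cloud(P,d):
    v,u=np.mgrid[:d.shape[0],:d.shape[1]]
    c=np.stack([(u-P['cx'])/P['fx']*d,(v-P['cy'])/P['fy']*d,d],-1)
    w=c@np.array(P['orientation']).T+np.array(P['position'])
    w[d==0]=np.nan
    return w
E
python3 - <<'E'
from h import *
P,im,d=grab('top','top1.png'); print(P)
np.save('/tmp/topw.npy',cloud(P,d))
P,im,d=grab('scene','scene1.png'); print(P)
np.save('/tmp/scenew.npy',cloud(P,d))
print(observe())
E
```

```text
pics
{'fx': 411.7642881828881, 'fy': 411.7642881828881, 'cx': 285.1844218785536, 'cy': 206.58491931231507, 'position': array([394.30864315,   1.05556691, 899.79005936]), 'orientation': array([[ 0.02084973, -0.98288057,  0.18306031],
       [-0.99959784, -0.01697329,  0.02271727],
       [-0.01922123, -0.18346034, -0.98283918]])}
{'fx': 523.9852850389627, 'fy': 523.9852850389627, 'cx': 280.06346321621254, 'cy': 210.81603487135965, 'position': array([1280.27619189, -141.56694649,  762.32954115]), 'orientation': array([[ 1.84279764e-01,  6.69649271e-01, -7.19451751e-01],
       [ 9.82873434e-01, -1.24894482e-01,  1.35503437e-01],
       [ 8.84223949e-04, -7.32100555e-01, -6.81196004e-01]])}
{'t': 0.1, 'joint_pos': array([ 1.16349220e+00,  5.28395330e-01,  1.43375723e+00, -6.04123929e-06,
        1.18140145e+00, -1.78525704e-01]), 'dq': array([ 0.00084584,  0.00018396, -0.00343181, -0.00149845, -0.00208685,
       -0.000334  ]), 'joint_torque': array([-5.67234383e-05, -4.43303239e+01, -1.78587431e+01, -2.21114769e-04,
        3.83763647e-03, -4.27482604e-06]), 'tcp_pos': array([141.48390452, 608.14504409, 241.42324315]), 'orientation': array([[-9.73944550e-01,  2.26784960e-01, -7.71829507e-04],
       [ 2.26786015e-01,  9.73942941e-01, -1.80311242e-03],
       [ 3.42799121e-04, -1.93117165e-03, -9.99998077e-01]]), 'wrist_force': array([-0.52886069, -0.23515758,  0.09585423]), 'wrist_torque': array([-0.01767109, -0.03478973, -0.01030656]), 'finger_force': 0.0, 'opening': 0.9991860456237524}
```

View pics/top1.png

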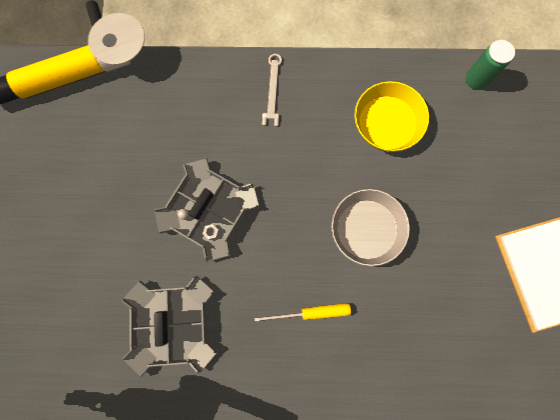

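View pics/scene1.png

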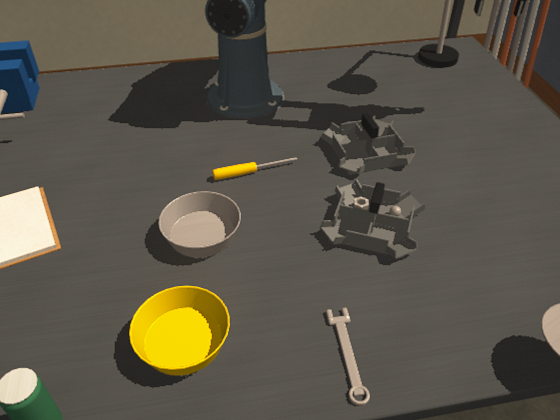

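Trays are at top-camera pixels (207,208) and (168,325). The first is farther from the base (up in the picture is +x) and holds the nut (211,232) and the ball (183,215). The bowls are yellow (392,117) and grey steel (371,228), so the steel one is meant. I'll confirm with a crop and measure.

Run:
```python
from h import *
im=np.load('/tmp/top.npz')['im']; w=np.load('/tmp/topw.npy')
c=im[145:275,140:420]; cv2.imwrite('pics/crop1.png',cv2.resize(c,None,fx=2.8,fy=2.8,interpolation=cv2.INTER_CUBIC)[:,:,::-1])
# tray grip: high points near tray
def reg(r0,r1,c0,c1): return w[r0:r1,c0:c1].reshape(-1,3), im[r0:r1,c0:c1].reshape(-1,3)
p,_=reg(150,275,145,270)
g=p[(p[:,2]>75)&(p[:,2]<105)]; print('grip n',len(g),g.mean(0),g.min(0),g.max(0))
print(cv2.minAreaRect(g[:,:2].astype(np.float32)))
t=p[(p[:,2]>12)&(p[:,2]<105)]; print('tray rect',cv2.minAreaRect(t[:,:2].astype(np.float32)),t.mean(0))
for nm,(u,v) in dict(ball=(183,215),nut=(211,232),bowl=(371,228),tray2=(162,327),yel=(392,117)).items(): print(nm,w[v-1:v+2,u-1:u+2].reshape(-1,3).mean(0))
p,_=reg(180,275,325,418)
r=p[(p[:,2]>38)&(p[:,2]<55)]; (cx,cy),R=cv2.minEnclosingCircle(r[:,:2].astype(np.float32)); print('bowl',cx,cy,R,np.percentile(r[:,2],[5,95]))
# height map
```

```text
grip n 319 [550.10782302 191.1500516   87.38322737] [520.00996941 170.40698781  75.11868822] [581.32913228 212.87253152  92.28970338]
((550.8770141601562, 192.12338256835938), (18.470136642456055, 63.561580657958984), 61.03364944458008)
tray rect ((550.2433471679688, 191.16693115234375), (191.57028198242188, 193.07650756835938), 61.803524017333984) [549.21364523 194.26930419  31.94646667]
ball [534.64518014 241.56043425  26.62204612]
nut [501.38477707 183.1548767    5.62374347]
bowl [ 516.77445163 -166.52437672    4.44618009]
tray2 [307.21600656 250.50225893  88.1784588 ]
yel [ 774.15159725 -218.83434159    4.81393023]
bowl 515.2866821289062 -158.37013244628906 81.20298767089844 [38.64012659 47.10639381]
```

View pics/crop1.png

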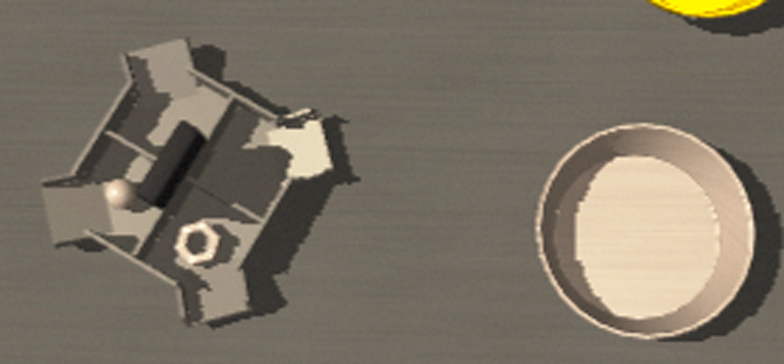

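The crop shows that the far tray's ball, at crop (118,193), is in the left compartment and its spout points left, about (75,215). The nut, at (197,243), is in the neighbouring lower compartment, and the steel bowl is at (645,230). All the sizes match. The grip is at (551,192), with its long axis at −29°. The ball's spout is at 135° in the tray frame. I'm moving above the tray.

>>> play_rows --deltas '[{"x":-0.02,"y":-0.013,"az":3},{"x":-0.033,"y":-0.021},{"x":-0.033,"y":-0.021},{"x":-0.033,"y":-0.021},{"x":-0.033,"y":-0.021}]'

```text
invalid input at $.deltas[0]: expected keys x, y, z, ax, ay, az, gripper
```

>>> play_rows --deltas '[{"x":-0.033,"y":-0.021},{"x":-0.033,"y":-0.021},{"x":-0.033,"y":-0.021},{"x":-0.033,"y":-0.021},{"x":-0.033,"y":-0.021}]'

```text
invalid input at $.deltas[0]: expected keys x, y, z, ax, ay, az, gripper
```

>>> play_rows --deltas '[{"x":-0.033,"y":-0.021},{"x":-0.033,"y":-0.021},{"az":5},{"az":5},{"az":3}]'

```text
invalid input at $.deltas[0]: expected keys x, y, z, ax, ay, az, gripper
```

```bash
cat > rel.py <<'E'
from h import *
def rel(tgt):
    s=observe(); R=np.array(s['orientation']); 
    print('t',s['t'],'tcp',s['tcp_pos'].round(1),'yaz',np.degrees(np.arctan2(R[1,1],R[0,1])).round(2),'toolz',R[:,2].round(3),'delta tool mm',(R.T@(np.array(tgt)-s['tcp_pos'])).round(1),'q',np.round(s['joint_pos'],2),'open',round(s['opening'],3),s['finger_force'],s['wrist_force'].round(1))
E
python3 - <<'E'
from rel import *
rel([550.9,192,241])
E
```

```text
t 0.1 tcp [141.5 608.1 241.4] yaz 76.89 toolz [-0.001 -0.002 -1.   ] delta tool mm [-493.1 -312.5    0.9] q [ 1.16  0.53  1.43 -0.    1.18 -0.18] open 0.999 0.0 [-0.5 -0.2  0.1]
```

>>> play_rows --deltas '[{"x":-0.02,"y":-0.013,"z":0,"ax":0,"ay":0,"az":0,"gripper":0},{"x":-0.033,"y":-0.021,"z":0,"ax":0,"ay":0,"az":0,"gripper":0},{"x":-0.033,"y":-0.021,"z":0,"ax":0,"ay":0,"az":0,"gripper":0},{"x":-0.033,"y":-0.021,"z":0,"ax":0,"ay":0,"az":0,"gripper":0},{"x":-0.033,"y":-0.021,"z":0,"ax":0,"ay":0,"az":0,"gripper":0}]'

```text
t: 0.52
tcp_pos: [268.3, 478.2, 241.9]
orientation: [[-0.974, 0.226, -0.001], [0.226, 0.974, -0.001], [0.0, -0.001, -1.0]]
wrist_force: [0.5, 1.0, -0.5]
opening: 1.005
finger_force: 0.0
```

>>> play_rows --deltas '[{"x":-0.033,"y":-0.021,"z":0,"ax":0,"ay":0,"az":0,"gripper":0},{"x":-0.033,"y":-0.021,"z":0,"ax":0,"ay":0,"az":0,"gripper":0},{"x":-0.033,"y":-0.021,"z":0,"ax":0,"ay":0,"az":0,"gripper":0},{"x":-0.033,"y":-0.021,"z":0,"ax":0,"ay":0,"az":0,"gripper":0},{"x":-0.033,"y":-0.021,"z":0,"ax":0,"ay":0,"az":0,"gripper":0}]'

```text
t: 0.93
tcp_pos: [405.4, 338.4, 242.1]
orientation: [[-0.974, 0.227, -0.001], [0.227, 0.974, -0.0], [0.001, -0.0, -1.0]]
wrist_force: [0.5, 0.2, -1.3]
opening: 0.999
finger_force: 0.0
```

>>> play_rows --deltas '[{"x":-0.033,"y":-0.021,"z":0,"ax":0,"ay":0,"az":0,"gripper":0},{"x":-0.033,"y":-0.021,"z":0,"ax":0,"ay":0,"az":0,"gripper":0},{"x":0,"y":0,"z":0,"ax":0,"ay":0,"az":6,"gripper":0},{"x":0,"y":0,"z":0,"ax":0,"ay":0,"az":6,"gripper":0},{"x":0,"y":0,"z":0,"ax":0,"ay":0,"az":4,"gripper":0}]'

```text
t: 1.35
tcp_pos: [459.9, 283.0, 241.8]
orientation: [[-0.87, 0.493, -0.001], [0.493, 0.87, -0.0], [0.001, -0.001, -1.0]]
wrist_force: [-0.3, 0.0, 0.4]
opening: 1.001
finger_force: 0.0
```

Run:
```python
from rel import *
rel([550.9,192,241])
```

```text
t 1.35 tcp [459.9 283.  241.8] yaz 60.48 toolz [-0.001 -0.    -1.   ] delta tool mm [-124.   -34.3    0.7] q [ 0.34  0.41  1.65  0.    1.08 -0.71] open 1.001 0.0 [-0.3  0.   0.4]
```

>>> play_rows --deltas '[{"x":-0.031,"y":-0.0086,"z":0.01,"ax":0,"ay":0,"az":0,"gripper":0},{"x":-0.031,"y":-0.0086,"z":0.01,"ax":0,"ay":0,"az":0,"gripper":0},{"x":-0.031,"y":-0.0086,"z":0.01,"ax":0,"ay":0,"az":0,"gripper":0},{"x":-0.031,"y":-0.0085,"z":0.01,"ax":0,"ay":0,"az":0,"gripper":0},{"x":0,"y":0,"z":0,"ax":0,"ay":0,"az":0,"gripper":0}]'

```text
t: 1.77
tcp_pos: [554.8, 189.8, 200.2]
orientation: [[-0.872, 0.49, 0.001], [0.49, 0.872, -0.002], [-0.002, -0.001, -1.0]]
wrist_force: [0.0, 0.4, -0.1]
opening: 0.997
finger_force: 0.0
```

Run:
```python
from rel import *
P,im,d=grab('wrist','wrist1.png'); w=cloud(P,d)
p=w.reshape(-1,3); g=p[(p[:,2]>80)&(p[:,2]<100)&(np.hypot(p[:,0]-551,p[:,1]-192)<60)]
print(len(g),np.median(g[:,2]) if len(g) else 0)
if len(g)>20: print(cv2.minAreaRect(g[:,:2].astype(np.float32)))
print(P['position'],P['orientation'][:,2])
rel([550.9,192,110])
```

```text
1596 87.32171493113263
((548.0631103515625, 191.66632080078125), (17.783180236816406, 63.16887283325195), 61.0432243347168)
[495.41234378 222.88600779 331.32526897] [ 0.23294987 -0.13221134 -0.96345966]
t 1.8167 tcp [552.6 191.5 200.7] yaz 60.65 toolz [-0.002 -0.001 -1.   ] delta tool mm [ 1.6 -0.3 90.7] q [ 0.14  0.52  1.58 -0.    1.04 -0.92] open 0.997 0.0 [-0.8 -0.5 -0.5]
```

View pics/wrist1.png

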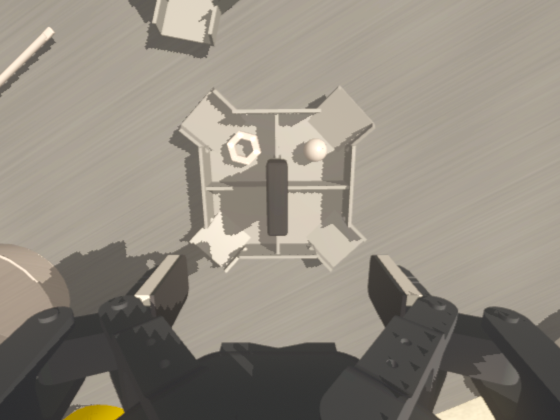

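The wrist picture shows the grip, centred at (277,197), lined up between the pads, with the ball at (315,150) and the nut at (243,148). The fingers will come down clear of both. Descending and gripping.

>>> play_rows --deltas '[{"x":0.0025,"y":0,"z":0.03,"ax":0,"ay":0,"az":0,"gripper":0},{"x":0,"y":0,"z":0.033,"ax":0,"ay":0,"az":0,"gripper":0},{"x":0,"y":0,"z":0.033,"ax":0,"ay":0,"az":0,"gripper":0},{"x":0,"y":0,"z":0.025,"ax":0,"ay":0,"az":0,"gripper":0},{"x":0,"y":0,"z":0.011,"ax":0,"ay":0,"az":0,"gripper":0}]' --newtons 60

```text
t: 2.23
tcp_pos: [545.6, 195.4, 67.1]
orientation: [[-0.874, 0.486, -0.007], [0.486, 0.874, -0.001], [0.006, -0.004, -1.0]]
wrist_force: [-0.4, -0.5, -0.3]
opening: 1.003
finger_force: 0.0
```

>>> play_rows --deltas '[{"x":0,"y":0,"z":0,"ax":0,"ay":0,"az":0,"gripper":0.5},{"x":0,"y":0,"z":0,"ax":0,"ay":0,"az":0,"gripper":0.75},{"x":0,"y":0,"z":0,"ax":0,"ay":0,"az":0,"gripper":1},{"x":0,"y":0,"z":0,"ax":0,"ay":0,"az":0,"gripper":1},{"x":0,"y":0,"z":0,"ax":0,"ay":0,"az":0,"gripper":1}]' --newtons 60

```text
t: 2.65
tcp_pos: [550.0, 195.4, 72.1]
orientation: [[-0.874, 0.486, 0.003], [0.486, 0.874, 0.001], [-0.003, 0.002, -1.0]]
wrist_force: [0.5, 1.1, -0.2]
opening: 0.292
finger_force: 0.0
```

>>> play_rows --deltas '[{"x":0,"y":0,"z":0,"ax":0,"ay":0,"az":0,"gripper":1},{"x":0,"y":0,"z":0,"ax":0,"ay":0,"az":0,"gripper":1},{"x":0,"y":0,"z":0,"ax":0,"ay":0,"az":0,"gripper":1},{"x":0,"y":0,"z":0,"ax":0,"ay":0,"az":0,"gripper":1},{"x":0,"y":0,"z":0,"ax":0,"ay":0,"az":0,"gripper":1}]' --newtons 60

```text
t: 3.07
tcp_pos: [549.4, 194.9, 72.0]
orientation: [[-0.874, 0.486, 0.002], [0.486, 0.874, -0.0], [-0.002, 0.001, -1.0]]
wrist_force: [-1.6, -1.3, 8.5]
opening: 0.196
finger_force: 60.4
```

>>> play_rows --deltas '[{"x":0,"y":0,"z":-0.004,"ax":0,"ay":0,"az":0,"gripper":1},{"x":0,"y":0,"z":-0.008,"ax":0,"ay":0,"az":0,"gripper":1},{"x":0,"y":0,"z":-0.012,"ax":0,"ay":0,"az":0,"gripper":1},{"x":0,"y":0,"z":-0.012,"ax":0,"ay":0,"az":0,"gripper":1},{"x":0,"y":0,"z":-0.012,"ax":0,"ay":0,"az":0,"gripper":1}]'

```text
t: 3.48
tcp_pos: [548.8, 195.2, 119.5]
orientation: [[-0.874, 0.487, 0.0], [0.487, 0.874, 0.0], [-0.0, 0.0, -1.0]]
wrist_force: [-0.5, 0.4, -4.5]
opening: 0.2
finger_force: 58.8
```

>>> play_rows --deltas '[{"x":0,"y":0,"z":-0.012,"ax":0,"ay":0,"az":0,"gripper":1},{"x":0,"y":0,"z":-0.012,"ax":0,"ay":0,"az":0,"gripper":1},{"x":0,"y":0,"z":-0.012,"ax":0,"ay":0,"az":0,"gripper":1},{"x":0,"y":0,"z":-0.012,"ax":0,"ay":0,"az":0,"gripper":1},{"x":0,"y":0,"z":-0.012,"ax":0,"ay":0,"az":0,"gripper":1}]'

```text
t: 3.9
tcp_pos: [548.7, 195.2, 179.9]
orientation: [[-0.874, 0.486, 0.001], [0.486, 0.874, 0.0], [-0.0, 0.0, -1.0]]
wrist_force: [0.1, 0.4, -4.9]
opening: 0.199
finger_force: 58.8
```

Run:
```python
from rel import *
P,im,d=grab('wrist','wrist2.png')
rel([416.8,-128.2,180])
```

```text
t 3.95 tcp [550.2 195.5 182.4] yaz 60.9 toolz [ 0.005  0.001 -1.   ] delta tool mm [ -40.9 -347.7    1.4] q [ 0.15  0.55  1.6   0.    0.99 -0.91] open 0.201 58.875253200531006 [ 0.2 -0.  -3.3]
```

View pics/wrist2.png

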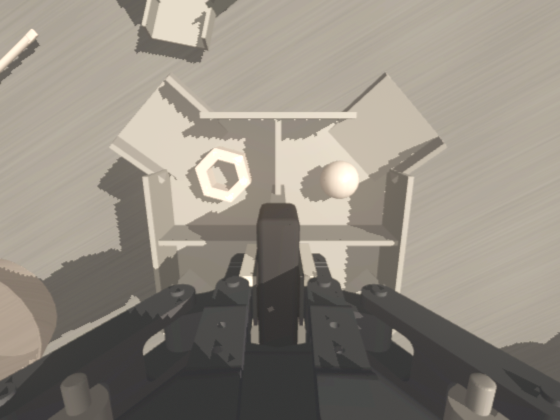

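Both are still in the tray: the nut is at (223,175) and the ball at (340,180). Carrying it to the pouring place.

>>> play_rows --deltas '[{"x":-0.001,"y":-0.01,"z":0,"ax":0,"ay":0,"az":0,"gripper":1},{"x":-0.0025,"y":-0.02,"z":0,"ax":0,"ay":0,"az":0,"gripper":1},{"x":-0.003,"y":-0.025,"z":0,"ax":0,"ay":0,"az":0,"gripper":1},{"x":-0.003,"y":-0.025,"z":0,"ax":0,"ay":0,"az":0,"gripper":1},{"x":-0.003,"y":-0.025,"z":0,"ax":0,"ay":0,"az":0,"gripper":1}]'

```text
t: 4.37
tcp_pos: [506.9, 96.0, 177.8]
orientation: [[-0.874, 0.486, -0.002], [0.486, 0.874, -0.0], [0.002, -0.001, -1.0]]
wrist_force: [0.9, -0.2, -4.8]
opening: 0.201
finger_force: 59.0
```

>>> play_rows --deltas '[{"x":-0.003,"y":-0.025,"z":0,"ax":0,"ay":0,"az":0,"gripper":1},{"x":-0.003,"y":-0.025,"z":0,"ax":0,"ay":0,"az":0,"gripper":1},{"x":-0.003,"y":-0.025,"z":0,"ax":0,"ay":0,"az":0,"gripper":1},{"x":-0.003,"y":-0.025,"z":0,"ax":0,"ay":0,"az":0,"gripper":1},{"x":-0.003,"y":-0.025,"z":0,"ax":0,"ay":0,"az":0,"gripper":1}]'

```text
t: 4.78
tcp_pos: [459.3, -20.4, 178.0]
orientation: [[-0.874, 0.486, -0.001], [0.486, 0.874, 0.0], [0.001, -0.001, -1.0]]
wrist_force: [-0.3, 0.2, -5.1]
opening: 0.197
finger_force: 59.0
```

>>> play_rows --deltas '[{"x":-0.003,"y":-0.025,"z":0,"ax":0,"ay":0,"az":0,"gripper":1},{"x":-0.003,"y":-0.025,"z":0,"ax":0,"ay":0,"az":0,"gripper":1},{"x":-0.003,"y":-0.025,"z":0,"ax":0,"ay":0,"az":0,"gripper":1},{"x":-0.003,"y":-0.025,"z":0,"ax":0,"ay":0,"az":0,"gripper":1},{"x":-0.002,"y":-0.013,"z":0,"ax":0,"ay":0,"az":0,"gripper":1}]'

```text
t: 5.2
tcp_pos: [416.5, -126.9, 178.1]
orientation: [[-0.873, 0.488, -0.001], [0.488, 0.873, -0.001], [0.001, -0.001, -1.0]]
wrist_force: [0.6, -0.1, -5.3]
opening: 0.202
finger_force: 59.3
```

>>> play_rows --deltas '[{"x":0,"y":-0.005,"z":0,"ax":0,"ay":0,"az":0,"gripper":1},{"x":0,"y":0,"z":0,"ax":0,"ay":0,"az":3,"gripper":1},{"x":0,"y":0,"z":0,"ax":0,"ay":0,"az":5,"gripper":1},{"x":0,"y":0,"z":0,"ax":0,"ay":0,"az":6,"gripper":1},{"x":0,"y":0,"z":0,"ax":0,"ay":0,"az":6,"gripper":1}]'

```text
t: 5.62
tcp_pos: [415.1, -128.5, 178.1]
orientation: [[-0.651, 0.759, -0.001], [0.759, 0.651, 0.001], [0.001, -0.0, -1.0]]
wrist_force: [0.3, 0.4, -4.1]
opening: 0.2
finger_force: 59.3
```

>>> play_rows --deltas '[{"x":0,"y":0,"z":0,"ax":0,"ay":0,"az":6,"gripper":1},{"x":0,"y":0,"z":0,"ax":0,"ay":0,"az":6,"gripper":1},{"x":0,"y":0,"z":0,"ax":0,"ay":0,"az":6,"gripper":1},{"x":0,"y":0,"z":0,"ax":0,"ay":0,"az":6,"gripper":1},{"x":0,"y":0,"z":0,"ax":0,"ay":0,"az":6,"gripper":1}]'

```text
t: 6.03
tcp_pos: [415.2, -128.3, 178.2]
orientation: [[-0.184, 0.983, -0.001], [0.983, 0.184, 0.001], [0.001, -0.001, -1.0]]
wrist_force: [0.1, -0.4, -4.9]
opening: 0.2
finger_force: 59.3
```

>>> play_rows --deltas '[{"x":0,"y":0,"z":0,"ax":0,"ay":0,"az":6,"gripper":1},{"x":0,"y":0,"z":0,"ax":0,"ay":0,"az":6,"gripper":1},{"x":0,"y":0,"z":0,"ax":0,"ay":0,"az":6,"gripper":1},{"x":0,"y":0,"z":0,"ax":0,"ay":0,"az":6,"gripper":1},{"x":0,"y":0,"z":0,"ax":0,"ay":0,"az":6,"gripper":1}]'

```text
t: 6.45
tcp_pos: [415.2, -128.3, 178.1]
orientation: [[0.332, 0.943, -0.001], [0.943, -0.332, 0.001], [0.0, -0.001, -1.0]]
wrist_force: [0.1, 0.6, -5.6]
opening: 0.198
finger_force: 59.3
```

>>> play_rows --deltas '[{"x":0,"y":0,"z":0,"ax":0,"ay":0,"az":6,"gripper":1},{"x":0,"y":0,"z":0,"ax":0,"ay":0,"az":6,"gripper":1},{"x":0,"y":0,"z":0,"ax":0,"ay":0,"az":6,"gripper":1},{"x":0,"y":0,"z":0,"ax":0,"ay":0,"az":5,"gripper":1},{"x":0,"y":0,"z":0,"ax":0,"ay":0,"az":3,"gripper":1}]'

```text
t: 6.87
tcp_pos: [415.2, -128.3, 178.1]
orientation: [[0.711, 0.703, -0.001], [0.703, -0.711, 0.001], [-0.0, -0.001, -1.0]]
wrist_force: [-0.1, -0.3, -4.5]
opening: 0.201
finger_force: 59.3
```

Run:
```python
from rel import *
rel([416.8,-128.2,180])
P,im,d=grab('top'); c=im[60:340,120:460]; cv2.imwrite('pics/top2.png',cv2.resize(c,None,fx=2,fy=2,interpolation=cv2.INTER_CUBIC)[:,:,::-1])
w=cloud(P,d)
p=w[180:275,325:418].reshape(-1,3); r=p[(p[:,2]>38)&(p[:,2]<50)&(np.hypot(p[:,0]-515,p[:,1]+158)<88)]
print(cv2.minEnclosingCircle(r[:,:2].astype(np.float32)))
```

```text
t 6.8667 tcp [ 415.2 -128.3  178.1] yaz -45.3 toolz [-0.001  0.001 -1.   ] delta tool mm [ 1.2  1.1 -1.9] q [-0.56  0.38  1.96  0.    0.8   0.23] open 0.201 59.25992131233215 [-0.1 -0.3 -4.5]
((515.9866333007812, -156.986328125), 80.1656494140625)
```

View pics/top2.png

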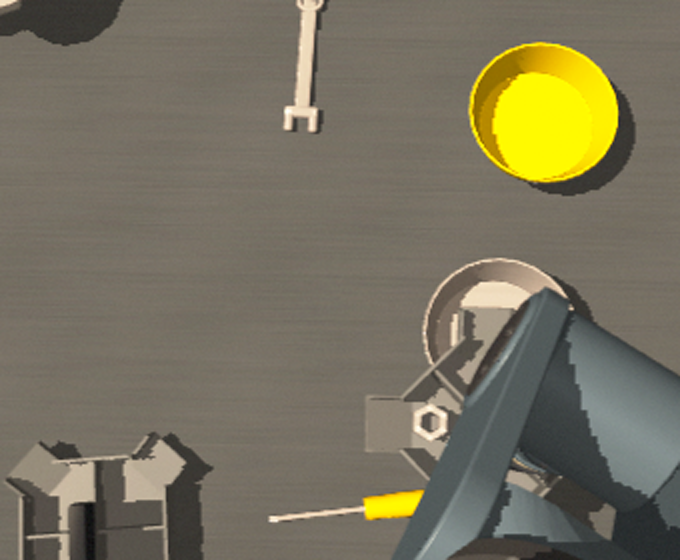

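The spout now points over the near part of the steel bowl, at (485,325) in the crop, with the bowl's centre at about (500,335). The nut is at (430,422). I'll finish the yaw, then tip in steps.

>>> play_rows --deltas '[{"x":0,"y":0,"z":0,"ax":0,"ay":0,"az":4,"gripper":1},{"x":0,"y":0,"z":0,"ax":0,"ay":0,"az":6,"gripper":1},{"x":0,"y":0,"z":0,"ax":0,"ay":0,"az":5,"gripper":1},{"x":0,"y":0,"z":-0.002,"ax":0,"ay":0,"az":2,"gripper":1},{"x":0,"y":0,"z":0,"ax":0,"ay":0,"az":0,"gripper":1}]'

```text
t: 7.33
tcp_pos: [415.5, -128.6, 180.3]
orientation: [[0.883, 0.469, -0.0], [0.469, -0.883, 0.0], [-0.0, -0.001, -1.0]]
wrist_force: [-0.2, -0.7, -5.5]
opening: 0.195
finger_force: 59.3
```

>>> play_rows --deltas '[{"x":0,"y":0,"z":0,"ax":1,"ay":-1,"az":0,"gripper":1},{"x":0,"y":0,"z":0,"ax":2,"ay":-2,"az":0,"gripper":1},{"x":0,"y":0,"z":0,"ax":2,"ay":-2,"az":0,"gripper":1},{"x":0,"y":0,"z":0,"ax":2,"ay":-2,"az":0,"gripper":1},{"x":0,"y":0,"z":0,"ax":1,"ay":-1,"az":0,"gripper":1}]'

```text
t: 7.75
tcp_pos: [416.8, -129.3, 180.2]
orientation: [[0.87, 0.457, -0.188], [0.474, -0.879, 0.057], [-0.139, -0.139, -0.981]]
wrist_force: [-0.3, -0.4, -5.3]
opening: 0.2
finger_force: 59.3
```

Run:
```python
from rel import *
rel([416.8,-128.2,180])
R=np.array(observe()['orientation']); z=-R[:,2]; print('tilt',np.degrees(np.arccos(z[2])),'az',np.degrees(np.arctan2(z[1],z[0])))
P,im,d=grab('wrist','wrist3.png')
```

```text
t 7.75 tcp [ 416.8 -129.3  180.2] yaz -62.53 toolz [-0.188  0.057 -0.981] delta tool mm [ 0.6 -1.   0.2] q [-0.53  0.45  1.83 -0.05  1.05  0.58] open 0.2 59.312546253204346 [-0.3 -0.4 -5.3]
tilt 11.324278581820128 az -17.01804477024589
```

View pics/wrist3.png

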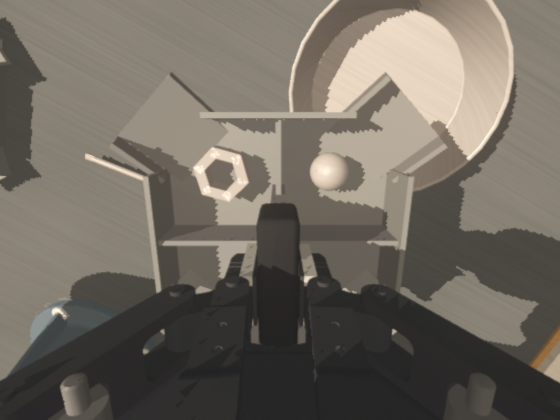

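The tilt is 11.3° toward azimuth −17°. The ball (328,170) and nut (221,173) are still in, and the spout lip (415,110) lies inside the bowl rim. Continuing to 40°.

>>> play_rows --deltas '[{"x":0,"y":0,"z":0,"ax":1.5,"ay":-1.5,"az":0,"gripper":1},{"x":0,"y":0,"z":0,"ax":2,"ay":-2,"az":0,"gripper":1},{"x":0,"y":0,"z":0,"ax":2,"ay":-2,"az":0,"gripper":1},{"x":0,"y":0,"z":0,"ax":2,"ay":-2,"az":0,"gripper":1},{"x":0,"y":0,"z":0,"ax":2,"ay":-2,"az":0,"gripper":1}]'

```text
t: 8.22
tcp_pos: [416.2, -129.0, 180.2]
orientation: [[0.821, 0.407, -0.4], [0.489, -0.864, 0.123], [-0.295, -0.296, -0.908]]
wrist_force: [0.0, 0.1, -4.9]
opening: 0.199
finger_force: 59.4
```

>>> play_rows --deltas '[{"x":0,"y":0,"z":0,"ax":2,"ay":-2,"az":0,"gripper":1},{"x":0,"y":0,"z":0,"ax":2,"ay":-2,"az":0,"gripper":1},{"x":0,"y":0,"z":0,"ax":2,"ay":-2,"az":0,"gripper":1},{"x":0,"y":0,"z":0,"ax":2,"ay":-2,"az":0,"gripper":1},{"x":0,"y":0,"z":0,"ax":2,"ay":-2,"az":0,"gripper":1}]'

```text
t: 8.63
tcp_pos: [416.7, -129.2, 179.8]
orientation: [[0.734, 0.32, -0.599], [0.515, -0.837, 0.184], [-0.442, -0.444, -0.779]]
wrist_force: [-0.6, -0.1, -4.9]
opening: 0.201
finger_force: 59.6
```

>>> play_rows --deltas '[{"x":0,"y":0,"z":0,"ax":1,"ay":-1,"az":0,"gripper":1},{"x":0,"y":0,"z":0,"ax":0,"ay":0,"az":0,"gripper":1},{"x":0,"y":0,"z":0,"ax":0,"ay":0,"az":0,"gripper":1},{"x":0,"y":0,"z":0,"ax":0,"ay":0,"az":0,"gripper":1},{"x":0,"y":0,"z":0,"ax":0,"ay":0,"az":0,"gripper":1}]'

```text
t: 9.05
tcp_pos: [415.7, -129.0, 180.6]
orientation: [[0.724, 0.308, -0.617], [0.517, -0.835, 0.19], [-0.457, -0.457, -0.763]]
wrist_force: [-0.7, 0.1, -3.9]
opening: 0.197
finger_force: 59.6
```

Run:
```python
from rel import *
rel([416.8,-128.2,180])
R=np.array(observe()['orientation']); z=-R[:,2]; print('tilt',np.degrees(np.arccos(z[2])),'az',np.degrees(np.arctan2(z[1],z[0])))
P,im,d=grab('wrist','wrist4.png')
```

```text
t 9.05 tcp [ 415.7 -129.   180.6] yaz -69.73 toolz [-0.617  0.19  -0.763] delta tool mm [ 1.5 -0.  -0.1] q [-0.48  0.68  1.55 -0.12  1.6   0.64] open 0.197 59.58186149597168 [-0.7  0.1 -3.9]
tilt 40.23154086266366 az -17.104407856233745
```

View pics/wrist4.png

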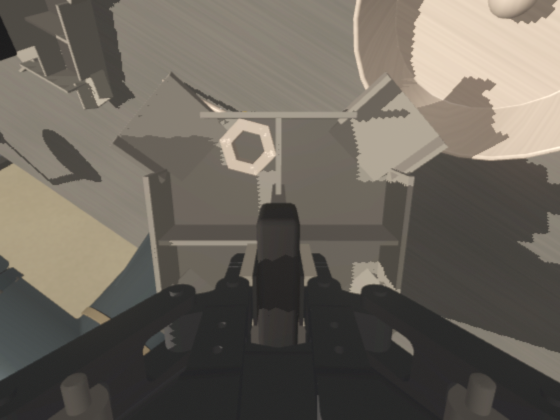

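The ball lies in the bowl, at (515,5). The nut is held against the divider, at (248,147). Raising the tray, levelling it and returning to the original, free spot.

>>> play_rows --deltas '[{"x":-0.006,"y":-0.006,"z":-0.01,"ax":0,"ay":0,"az":0,"gripper":1},{"x":-0.008,"y":-0.008,"z":-0.013,"ax":0,"ay":0,"az":0,"gripper":1},{"x":-0.006,"y":-0.006,"z":-0.01,"ax":0,"ay":0,"az":0,"gripper":1},{"x":0,"y":0,"z":0,"ax":-1,"ay":1,"az":0,"gripper":1},{"x":0,"y":0,"z":0,"ax":-2,"ay":2,"az":0,"gripper":1}]'

```text
t: 9.52
tcp_pos: [416.3, -129.4, 223.4]
orientation: [[0.756, 0.34, -0.559], [0.507, -0.845, 0.172], [-0.414, -0.413, -0.811]]
wrist_force: [0.4, 0.4, -4.3]
opening: 0.199
finger_force: 59.6
```

>>> play_rows --deltas '[{"x":0,"y":0,"z":0,"ax":-2.5,"ay":2.5,"az":0,"gripper":1},{"x":0,"y":0,"z":0,"ax":-2.5,"ay":2.5,"az":0,"gripper":1},{"x":0,"y":0,"z":0,"ax":-2.5,"ay":2.5,"az":0,"gripper":1},{"x":0,"y":0,"z":0,"ax":-2.5,"ay":2.5,"az":0,"gripper":1},{"x":0,"y":0,"z":0,"ax":-2.5,"ay":2.5,"az":0,"gripper":1}]'

```text
t: 9.93
tcp_pos: [414.8, -128.6, 223.6]
orientation: [[0.85, 0.434, -0.299], [0.478, -0.873, 0.092], [-0.221, -0.221, -0.95]]
wrist_force: [-1.2, 0.3, -4.9]
opening: 0.201
finger_force: 59.5
```

>>> play_rows --deltas '[{"x":0,"y":0,"z":0,"ax":-2.5,"ay":2.5,"az":0,"gripper":1},{"x":0,"y":0,"z":0,"ax":-2.5,"ay":2.5,"az":0,"gripper":1},{"x":0,"y":0,"z":0,"ax":-2.5,"ay":2.5,"az":0,"gripper":1},{"x":0,"y":0,"z":0,"ax":-2.5,"ay":2.5,"az":0,"gripper":1},{"x":0,"y":0,"z":0,"ax":-2.5,"ay":2.5,"az":0,"gripper":1}]'

```text
t: 10.35
tcp_pos: [414.0, -128.2, 223.6]
orientation: [[0.884, 0.468, -0.011], [0.468, -0.884, 0.004], [-0.008, -0.008, -1.0]]
wrist_force: [0.3, 0.3, -5.0]
opening: 0.197
finger_force: 59.4
```

>>> play_rows --deltas '[{"x":0,"y":0,"z":0,"ax":-0.5,"ay":0.5,"az":0,"gripper":1},{"x":0,"y":0,"z":0,"ax":0,"ay":0,"az":0,"gripper":1}]'

```text
t: 10.52
tcp_pos: [413.3, -127.9, 223.6]
orientation: [[0.884, 0.468, -0.003], [0.468, -0.884, 0.002], [-0.002, -0.003, -1.0]]
wrist_force: [-0.1, -0.3, -4.4]
opening: 0.195
finger_force: 59.5
```

Run:
```python
from rel import *
rel([549.5,195,180])
R=np.array(observe()['orientation']); print((R.T@[0,0,1]).round(4))
P,im,d=grab('top','top3.png'); w=cloud(P,d)
p=w[180:275,325:418].reshape(-1,3); r=p[(p[:,2]>38)&(p[:,2]<50)&(np.hypot(p[:,0]-515,p[:,1]+158)<88)]
print(cv2.minEnclosingCircle(r[:,:2].astype(np.float32)))
```

```text
t 10.5167 tcp [ 413.3 -127.9  223.6] yaz -62.12 toolz [-0.003  0.002 -1.   ] delta tool mm [ 271.4 -221.6   43.7] q [-0.56  0.3   1.91 -0.    0.93  0.53] open 0.195 59.45898771286011 [-0.1 -0.3 -4.4]
[-0.002 -0.003 -1.   ]
((530.5111083984375, -146.41253662109375), 77.2083969116211)
```

>>> play_rows --deltas '[{"x":0.008,"y":-0.0065,"z":0,"ax":0,"ay":0,"az":0,"gripper":1},{"x":0.014,"y":-0.0115,"z":0,"ax":0,"ay":0,"az":0,"gripper":1},{"x":0.019,"y":-0.0155,"z":0,"ax":0,"ay":0,"az":0,"gripper":1},{"x":0.019,"y":-0.0155,"z":0,"ax":0,"ay":0,"az":0,"gripper":1},{"x":0.019,"y":-0.0155,"z":0,"ax":0,"ay":0,"az":0,"gripper":1}]'

```text
t: 10.98
tcp_pos: [456.3, -33.7, 223.5]
orientation: [[0.884, 0.467, -0.001], [0.467, -0.884, 0.001], [-0.001, -0.001, -1.0]]
wrist_force: [1.0, -0.5, -4.3]
opening: 0.199
finger_force: 59.5
```

>>> play_rows --deltas '[{"x":0.019,"y":-0.0155,"z":0,"ax":0,"ay":0,"az":0,"gripper":1},{"x":0.019,"y":-0.0155,"z":0,"ax":0,"ay":0,"az":0,"gripper":1},{"x":0.019,"y":-0.0155,"z":0,"ax":0,"ay":0,"az":0,"gripper":1},{"x":0.019,"y":-0.0155,"z":0,"ax":0,"ay":0,"az":0,"gripper":1},{"x":0.019,"y":-0.0155,"z":0,"ax":0,"ay":0,"az":0,"gripper":1}]'

```text
t: 11.4
tcp_pos: [503.7, 80.0, 223.2]
orientation: [[0.884, 0.468, -0.001], [0.468, -0.884, 0.0], [-0.001, -0.001, -1.0]]
wrist_force: [1.1, -0.7, -4.3]
opening: 0.2
finger_force: 59.5
```

>>> play_rows --deltas '[{"x":0.019,"y":-0.0155,"z":0,"ax":0,"ay":0,"az":0,"gripper":1},{"x":0.019,"y":-0.0155,"z":0,"ax":0,"ay":0,"az":0,"gripper":1},{"x":0.019,"y":-0.0155,"z":0,"ax":0,"ay":0,"az":0,"gripper":1},{"x":0.019,"y":-0.0155,"z":0,"ax":0,"ay":0,"az":0,"gripper":1},{"x":0.014,"y":-0.0115,"z":0,"ax":0,"ay":0,"az":0,"gripper":1}]'

```text
t: 11.82
tcp_pos: [549.0, 188.0, 223.0]
orientation: [[0.883, 0.469, -0.001], [0.469, -0.883, 0.001], [-0.0, -0.001, -1.0]]
wrist_force: [-0.2, -0.8, -4.7]
opening: 0.203
finger_force: 59.5
```

>>> play_rows --deltas '[{"x":0.007,"y":-0.006,"z":0,"ax":0,"ay":0,"az":0,"gripper":1},{"x":0,"y":0,"z":0.015,"ax":0,"ay":0,"az":0,"gripper":1},{"x":0,"y":0,"z":0.025,"ax":0,"ay":0,"az":0,"gripper":1},{"x":0,"y":0,"z":0.025,"ax":0,"ay":0,"az":0,"gripper":1},{"x":0,"y":0,"z":0.025,"ax":0,"ay":0,"az":0,"gripper":1}]'

```text
t: 12.23
tcp_pos: [551.4, 193.9, 132.6]
orientation: [[0.884, 0.468, -0.001], [0.468, -0.884, -0.0], [-0.001, 0.0, -1.0]]
wrist_force: [0.4, -1.2, -5.0]
opening: 0.199
finger_force: 59.5
```

Run:
```python
from rel import *
rel([549.5,195,72])
P,im,d=grab('top','top4.png'); w=cloud(P,d)
p=w[180:275,325:418].reshape(-1,3); r=p[(p[:,2]>38)&(p[:,2]<50)&(np.hypot(p[:,0]-515,p[:,1]+158)<88)]
print(cv2.minEnclosingCircle(r[:,:2].astype(np.float32)))
```

```text
t 12.2333 tcp [551.4 193.9 132.6] yaz -62.09 toolz [-0.001 -0.    -1.   ] delta tool mm [-1.1 -1.9 60.6] q [ 0.15  0.62  1.63 -0.    0.89  1.23] open 0.199 59.45967257022858 [ 0.4 -1.2 -5. ]
((515.248779296875, -157.62057495117188), 80.85775756835938)
```

View pics/top4.png

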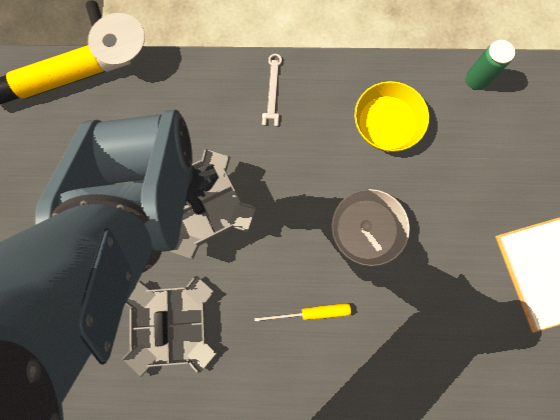

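The bowl has not moved, with the ball near (366,226). Ground under the tray is clear, so I'm lowering it, slowly at the end.

>>> play_rows --deltas '[{"x":0,"y":0,"z":0.02,"ax":0,"ay":0,"az":0,"gripper":1},{"x":0,"y":0,"z":0.018,"ax":0,"ay":0,"az":0,"gripper":1},{"x":0,"y":0,"z":0.012,"ax":0,"ay":0,"az":0,"gripper":1},{"x":0,"y":0,"z":0.005,"ax":0,"ay":0,"az":0,"gripper":1},{"x":0,"y":0,"z":0.002,"ax":0,"ay":0,"az":0,"gripper":1}]'

```text
t: 12.7
tcp_pos: [551.2, 193.4, 76.0]
orientation: [[0.884, 0.468, -0.002], [0.468, -0.884, -0.0], [-0.002, -0.001, -1.0]]
wrist_force: [-0.0, 0.5, -3.3]
opening: 0.2
finger_force: 59.5
```

>>> play_rows --deltas '[{"x":0,"y":0,"z":0.001,"ax":0,"ay":0,"az":0,"gripper":1},{"x":0,"y":0,"z":0.001,"ax":0,"ay":0,"az":0,"gripper":1},{"x":0,"y":0,"z":0,"ax":0,"ay":0,"az":0,"gripper":1}]'

```text
t: 12.95
tcp_pos: [552.2, 193.6, 75.7]
orientation: [[0.884, 0.468, 0.002], [0.468, -0.884, 0.0], [0.002, 0.001, -1.0]]
wrist_force: [0.6, -0.1, -4.2]
opening: 0.195
finger_force: 59.5
```

>>> play_rows --deltas '[{"x":0,"y":0,"z":0.001,"ax":0,"ay":0,"az":0,"gripper":1},{"x":0,"y":0,"z":0.001,"ax":0,"ay":0,"az":0,"gripper":1},{"x":0,"y":0,"z":0,"ax":0,"ay":0,"az":0,"gripper":1}]'

```text
t: 13.2
tcp_pos: [551.6, 193.5, 73.1]
orientation: [[0.884, 0.468, 0.0], [0.468, -0.884, 0.0], [0.0, 0.0, -1.0]]
wrist_force: [-0.6, -0.5, -4.4]
opening: 0.198
finger_force: 59.5
```

>>> play_rows --deltas '[{"x":0,"y":0,"z":0.001,"ax":0,"ay":0,"az":0,"gripper":1},{"x":0,"y":0,"z":0.001,"ax":0,"ay":0,"az":0,"gripper":1},{"x":0,"y":0,"z":0,"ax":0,"ay":0,"az":0,"gripper":1}]'

```text
t: 13.45
tcp_pos: [551.7, 193.5, 72.0]
orientation: [[0.884, 0.468, 0.001], [0.468, -0.884, 0.0], [0.001, 0.0, -1.0]]
wrist_force: [-1.5, -0.1, 3.8]
opening: 0.195
finger_force: 60.9
```

Contact with the bench, so I'm releasing and retreating.

>>> play_rows --deltas '[{"x":0,"y":0,"z":0,"ax":0,"ay":0,"az":0,"gripper":0.6},{"x":0,"y":0,"z":0,"ax":0,"ay":0,"az":0,"gripper":0.3},{"x":0,"y":0,"z":0,"ax":0,"ay":0,"az":0,"gripper":0},{"x":0,"y":0,"z":0,"ax":0,"ay":0,"az":0,"gripper":0},{"x":0,"y":0,"z":0,"ax":0,"ay":0,"az":0,"gripper":0}]'

```text
t: 13.87
tcp_pos: [551.7, 193.5, 70.8]
orientation: [[0.884, 0.468, 0.0], [0.468, -0.884, 0.0], [0.0, 0.0, -1.0]]
wrist_force: [-0.3, 0.0, -0.9]
opening: 0.892
finger_force: 0.0
```

>>> play_rows --deltas '[{"x":0,"y":0,"z":-0.01,"ax":0,"ay":0,"az":0,"gripper":0},{"x":0,"y":0,"z":-0.02,"ax":0,"ay":0,"az":0,"gripper":0},{"x":0,"y":0,"z":-0.03,"ax":0,"ay":0,"az":0,"gripper":0},{"x":0,"y":0,"z":-0.04,"ax":0,"ay":0,"az":0,"gripper":0},{"x":0,"y":0,"z":-0.03,"ax":0,"ay":0,"az":0,"gripper":0}]'

```text
t: 14.28
tcp_pos: [551.9, 193.6, 203.7]
orientation: [[0.884, 0.468, 0.002], [0.468, -0.884, 0.0], [0.002, 0.001, -1.0]]
wrist_force: [1.6, 0.3, -0.0]
opening: 1.005
finger_force: 0.0
```

>>> play_rows --deltas '[{"x":0,"y":0,"z":-0.02,"ax":0,"ay":0,"az":0,"gripper":0},{"x":0,"y":0,"z":0,"ax":0,"ay":0,"az":0,"gripper":0},{"x":0,"y":0,"z":0,"ax":0,"ay":0,"az":0,"gripper":0}]'

```text
t: 14.53
tcp_pos: [552.2, 193.6, 222.8]
orientation: [[0.884, 0.468, 0.004], [0.468, -0.884, 0.001], [0.004, 0.001, -1.0]]
wrist_force: [-0.1, -0.1, -0.7]
opening: 1.004
finger_force: 0.0
```

Run:
```python
from rel import *
rel([551,193,72])
P,im,d=grab('wrist'); P2,im2,d2=grab('scene')
w=cloud(P,d).reshape(-1,3); g=w[(w[:,2]>78)&(w[:,2]<100)&(np.hypot(w[:,0]-551,w[:,1]-193)<60)]
print('grip top',len(g),np.median(g[:,2]),g[:,2].std())
out=np.hstack([cv2.resize(im,(400,300)),cv2.resize(im2[150:290,120:440],(400,300))]); cv2.imwrite('pics/end.png',out[:,:,::-1])
```

```text
t 14.5333 tcp [552.2 193.6 222.8] yaz -62.1 toolz [ 0.004  0.001 -1.   ] delta tool mm [ -1.9  -0.2 150.8] q [ 0.15  0.5   1.56 -0.    1.08  1.23] open 1.004 0.0 [-0.1 -0.1 -0.7]
grip top 1324 87.32047175764919 1.2738224522588921
```

View pics/end.png

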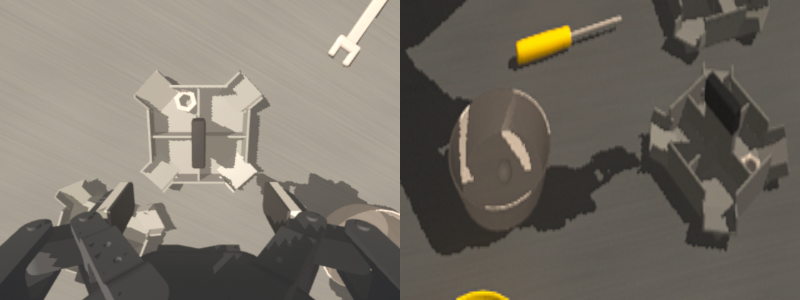

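The tray stands flat and released with the nut in it (185,100). The ball is at rest in the upright bowl, at (505,170) in the right half.

```bash
python3 -c "
from workcell import *
print(finish_job())"
```

```text
the job is handed in; nothing more can be done
None
```

I handed the job in at about 14.5 s: the ball is in the upright steel bowl, and the tray is back flat on the bench, released, with the nut still in it. The hand-in returned no verdict, so this rests on my last pictures and readings.

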